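# Load the tin chute in order

### The arm

A 6-joint arm with a two-finger parallel gripper is mounted at the origin on a cart in front of the work surface, level with it; the furniture and walls round the work are solid. World frame = base frame: x ahead of the robot, y to its left, z up, the work surface at z = 0. Lengths are in m, angles in rad, forces in N, time in s.
With the tool pointing down it reaches from about 0.35 to 0.775 m from the base axis. Payload 7.3 kg.
Tool frame: the origin (TCP) lies at the very end of the fingers, on their centre line; the grasp point (between the pads) lies robot.pinch_z behind it (robot.pinch_z is the distance from the TCP to the grasp point, in m); y points along the fingers, z is the direction in which the jaws open and shut, and the axes are right-handed (so a half turn about y gives the same grasp; the last joint's range is limited). The gripper opens to 92 mm and grips with 3 to 60 N. Pads are 19 mm wide; open, the fingers measure 130 mm over their backs; the gripper's body (75 mm by 190 mm) begins 47 mm behind the grasp point.
Start: joints at [-1.288, 0.342, 1.524, -0, 1.275, -0.146], TCP at [0.218, -0.477, 0.227] pointing down, gripper open.
Joint ranges: [-2.53, 2.53], [-0.77, 2.02], [0.04, 2.7], [-1, 4.14], [0.28, 2.66], [-3.11, 3.11]. Speed limits (rad/s): [2.57, 2.57, 3.14, 3.14, 3.14, 3.14].

### API

Orientations are given as [roll, pitch, yaw] about the fixed x, y, z axes, in that order (R = Rz(yaw) Ry(pitch) Rx(roll)).
In Python, from cell import status, viewer, robot gives the robot as it stands. The module is installed in compiled form; this text tells all that it offers.
- The arm moves only by the shell command python3 -m pendant 'ROWS' [FORCE]. ROWS is JSON, a list that holds one entry, the list of rows, each a list of 7 numbers: the shift along the tool's x, y, z in cm, then the turn, a rotation vector about the tool's x, y, z in rad, then the finger opening in cm, from 0 to 9.18. A call has 1 to 20 rows; each row is the pose to reach, as a shift and turn from the pose commanded when the call began, along the tool's axes at that moment; what a row does not reach only later rows make up. A row lasts 1/10 s, in which the tool goes at most 50 mm and 8.59 degrees, less where a joint would pass 70% of its speed; a pose out of reach is approached as far as the arm can. A call with a gripper value outside its range is refused whole. The fingers move at their own pace and stop on an object; FORCE is the grip in N (left out, the last holds). Time passes only in rows, so rows that repeat a pose let the fingers close. It gives the time, the measured TCP pose, the force and the opening at its end, in the units of the state.
- status.observe(): the state, without advancing time (a new reading comes with each control period).
- viewer.read_camera(name): name is "scene" or "top"; returns a dict with "image" (480x640x3 uint8, red, green, blue), "range_z" (480x640 float32, m along the optical axis (not along the pixel's ray), 0 where there is no reading), "fx", "fy", "cx", "cy" (pixels), "camera_from_world" (4x4, takes a point from world to camera coordinates). Camera axes: x right, y up, looking along -z (the intrinsics and any distortion apply to the point x, -y, -z); pixel columns grow to the right and rows downward; lengths in m; the calibration is good to about 2 mm. A picture is of the moment at which its call begins.
- robot.hand_in(): hands the job in, once; it reports no verdict.
The state is a dict: "time": time; "qpos": joint angles; "qvel": joint speeds; "joint_efforts": joint torques, N m; "tool_pos": TCP position; "tool_rot": TCP orientation; "contact_force": force on the tool from outside, world axes, zero at the start; "torque": the same for the moment, N m; "opening": finger opening in m.
Only numpy, scipy, OpenCV 4.12 (cv2) and the standard library are available. Lean on these libraries where they do the work, as an engineer would, in place of code of your own. Each camera call takes 0.05 s, during which the arm holds its last target. There are 200 camera calls.

### The job

Two tins lie end to end on the low wooden rest. Load them into the sloping gravity-feed chute so that the slim plain tin will come out first and the wider tin next: set each one in lying crosswise at the chute's raised end, release it and let it roll down against the stop or the tin ahead before adding the next. Leave the tin that stands upright where it is.

Things in the scene. Friction and masses are not known exactly. Their poses are not given: they have to be found in the camera images.
- slim_tin_center (a point): slim tin of plain bare steel, a cylinder 48 mm in diameter, 68 mm long, 0.12 kg, lying on its side on a low wooden rest (40 mm wide, 176 mm long, 13 mm high) with its axis along the rest. The point is the tin's centre; z is its long axis, level at the start.
- wide_tin_center (a point): wider tin with lid and paper band, a cylinder 57 mm in diameter, 68 mm long, about 0.11 kg, lying on its side on the same rest in line with the slim tin, centres 92 mm apart; which is at which end varies. The point is the tin's centre; z is its long axis, level at the start.
- feed_point (a point): set-in point: on the deck's centre line near the raised end of the fixed chute. y: level, uphill; x: across; z: up. Deck slopes 11.5 deg, 86 mm wide between 24 mm cheeks, 36 mm slot along its middle for fingers; 80 mm on to the back lip, 150 mm down to the stop. A tin with its axis along x rolls down. Loaded, centres rest at y -0.128, z -0.002 (slim) and y -0.078, z +0.013 (wider) from here.
- standing_tin_center (a point): a bystander: a tin of the same kind as the wider tin (57 mm in diameter, 68 mm high) that stands upright by itself on the worktop between the rest and the chute. The point is its centre; z is its axis, up. (Mind the wall cupboard above the back of the worktop: its front face is at world x = 0.617, its underside 0.455 m above the worktop, so keep the wrist low or near the front edge.)

How it is judged:
By the outcome, as a careful person would: the job done as asked, in the order asked, and still so for the second after the job is handed in, with the robot touching nothing.
It also fails if it takes over 64 s, if anything falls off the work surface, if the arm or the gripper's body presses on something with over 40 N, if the wrist force passes 120 N, or if a joint passes its speed limit or range.

## Working session

There is one attempt and no reset: what is moved stays moved. The work goes in short steps, Python scripts to look and compute and a shell command to move; the robot and the scene stay as the last step left them, time stands still between calls to the robot, and variables do not carry over. Pictures are saved under pics/ and viewed, about 8 in all and at most 12, crops included, and the job is handed in when it is done.

```bash
mkdir -p pics; cat > h.py <<'E'
import numpy as np,cv2
from cell import status,viewer,robot
from scipy.spatial.transform import Rotation as R
def cap(n,f=None):
    c=viewer.read_camera(n)
    if f: cv2.imwrite('pics/'+f,c['image'][:,:,::-1])
    return c
def cloud(c):
    v,u=np.mgrid[0:480,0:640]; d=c['range_z']
    P=np.stack([(u-c['cx'])/c['fx']*d,-(v-c['cy'])/c['fy']*d,-d,np.ones_like(d)],-1)
    W=P@np.linalg.inv(c['camera_from_world']).T
    W=W[...,:3].copy(); W[d==0]=np.nan
    return W
E
python3 - <<'E'
from h import *
s=status.observe();print(s,robot.pinch_z)
for n in('top','scene'):
    c=cap(n,n+'1.png');W=cloud(c);np.save(n+'W.npy',W)
    print(n,np.round(np.linalg.inv(c['camera_from_world']),3).tolist(),c['fx'],[k for k in c])
E
```

```text
{'time': 0.0, 'qpos': array([-1.28798418e+00,  3.42738807e-01,  1.52505302e+00, -3.00595369e-06,
        1.27538583e+00, -1.46030187e-01]), 'qvel': array([ 0.00229326,  0.00169955, -0.00055195,  0.00049368, -0.00060147,
       -0.00113399]), 'joint_efforts': array([-7.19100171e-05, -4.31237555e+01, -2.44226557e+01,  7.18872109e-02,
        5.59757254e-02, -1.17280642e-04]), 'tool_pos': array([ 0.21819097, -0.47704966,  0.22602405]), 'tool_rot': array([-1.57236488e+00,  2.27792815e-04, -2.71274962e+00]), 'contact_force': array([ 1.27786968,  0.06922103, -0.29738376]), 'torque': array([-0.0025297 , -0.03035628, -0.00097781]), 'opening': 0.09186721127283666} 0.0188
top [[-0.003, 0.997, -0.076, 0.448], [-1.0, -0.004, -0.002, 0.019], [-0.003, 0.076, 0.997, 0.924], [0.0, 0.0, 0.0, 1.0]] 456.12379940694996 ['image', 'range_z', 'fx', 'fy', 'cx', 'cy', 'camera_from_world']
scene [[-0.779, 0.407, -0.478, -0.025], [-0.628, -0.517, 0.582, 0.7], [-0.01, 0.753, 0.658, 0.847], [0.0, 0.0, 0.0, 1.0]] 519.7639674262048 ['image', 'range_z', 'fx', 'fy', 'cx', 'cy', 'camera_from_world']
```

View pics/top1.png

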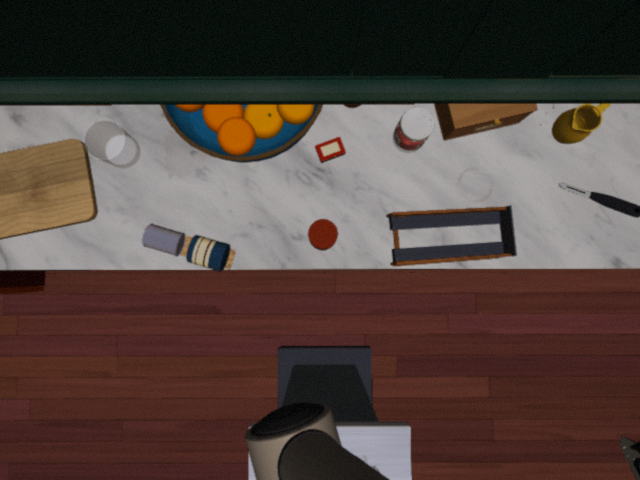

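View pics/scene1.png

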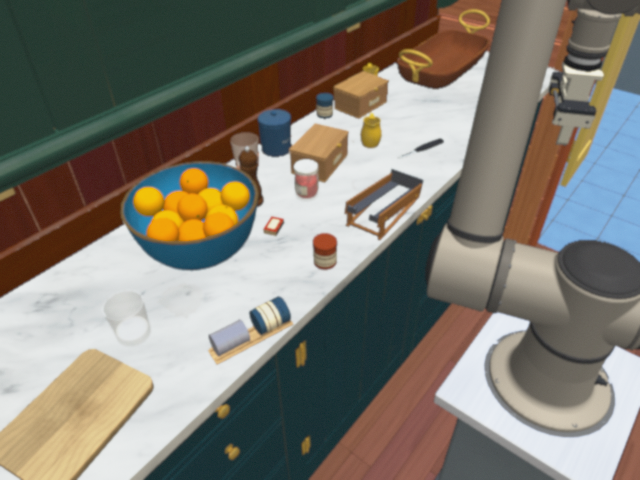

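The top view shows the slim tin at (164,239), the wide tin at (209,252), the standing tin at (323,235), and the chute spanning u 390–515, v 205–265. I'll measure each of these from depth.

```bash
python3 - <<'E'
from h import *
W=np.load('topW.npy')
def show(u,v): print((u,v),np.round(W[v,u],3))
print('table',np.round(np.nanmedian(W[220:260,270:300,2]),4))
for u in range(384,522,6): print(u,np.round(W[235,u],3),np.round(W[218,u],3),np.round(W[251,u],3), np.round(W[210,u],3))
for n,(a,b,c,d) in dict(tins=(138,242,215,275),stand=(300,345,212,256)).items():
    P=W[c:d,a:b].reshape(-1,3);P=P[P[:,2]>0.028]; print(n,len(P),P.min(0),P.max(0),np.median(P,0))
I=cv2.imread('pics/top1.png').astype(int)
S=np.zeros((480,640),bool);S[215:275,138:242]=1
hi=S&(W[...,2]>0.028)
# rest axis from all tin points, split by centroid
P=W[hi];c=P.mean(0);u_,s,vt=np.linalg.svd((P-c)[:,:2]);ax=vt[0];print('axis',ax)
t=(P-c)[:,:2]@ax;w=(P-c)[:,:2]@np.array([-ax[1],ax[0]])
h,e=np.histogram(t,np.arange(-.1,.1,.005))
for i in range(len(h)):
    m=(t>=e[i])&(t<e[i+1])
    if m.any(): print(round(e[i],3),h[i],P[m,2].max().round(4),w[m].min().round(4),w[m].max().round(4))
print('c',c)
im=cv2.imread('pics/top1.png')
a=cv2.resize(im[195:275,380:525],None,fx=5,fy=5,interpolation=2)
cv2.imwrite('pics/chute.png',a)
E
```

```text
table 0.0012
384 [ 0.526 -0.113  0.   ] [ 0.561 -0.113  0.   ] [ 0.494 -0.112 -0.003] [ 0.577 -0.113  0.001]
390 [ 0.526 -0.125  0.001] [ 0.553 -0.115  0.065] [ 0.493 -0.124  0.003] [ 0.577 -0.125  0.001]
396 [ 0.525 -0.135  0.013] [ 0.553 -0.127  0.061] [ 0.49  -0.123  0.078] [ 0.577 -0.138  0.001]
402 [ 0.526 -0.149 -0.002] [ 0.554 -0.139  0.056] [ 0.491 -0.138  0.056] [ 0.577 -0.15   0.002]
408 [ 0.526 -0.161 -0.001] [ 0.554 -0.151  0.055] [ 0.491 -0.15   0.055] [ 0.577 -0.162  0.001]
414 [ 0.525 -0.173  0.004] [ 0.554 -0.164  0.051] [ 0.491 -0.162  0.05 ] [ 0.577 -0.174  0.003]
420 [ 0.526 -0.186  0.   ] [ 0.554 -0.175  0.049] [ 0.491 -0.174  0.051] [ 0.577 -0.187 -0.001]
426 [ 0.526 -0.198 -0.001] [ 0.555 -0.187  0.047] [ 0.491 -0.186  0.05 ] [ 0.576 -0.198  0.004]
432 [ 0.526 -0.21  -0.   ] [ 0.555 -0.2    0.044] [ 0.491 -0.198  0.045] [ 0.577 -0.212 -0.003]
438 [ 0.525 -0.221  0.004] [ 0.555 -0.212  0.042] [ 0.491 -0.211  0.042] [ 0.568 -0.206  0.066]
444 [ 0.526 -0.234  0.   ] [ 0.555 -0.224  0.04 ] [ 0.491 -0.223  0.039] [ 0.568 -0.218  0.066]
450 [ 0.526 -0.247 -0.001] [ 0.
[... 1642 characters left out ...]
61 0.0616 -0.0225 0.0227
-0.045 62 0.0605 -0.0228 0.0225
-0.04 62 0.0619 -0.0229 0.0223
-0.035 62 0.0641 -0.0231 0.0221
-0.03 57 0.0618 -0.0224 0.0227
-0.025 146 0.0632 -0.0239 0.023
-0.02 4 0.0621 -0.0104 0.0182
0.0 8 0.0669 -0.0228 0.0165
0.005 77 0.0695 -0.0278 0.0265
0.01 68 0.0692 -0.0262 0.0269
0.015 75 0.069 -0.0282 0.0261
0.02 80 0.0721 -0.0273 0.0273
0.025 70 0.0687 -0.0275 0.0271
0.03 76 0.0705 -0.0277 0.0263
0.035 76 0.0719 -0.027 0.0269
0.04 76 0.0706 -0.028 0.0273
0.045 79 0.0705 -0.0276 0.0271
0.05 70 0.0711 -0.0268 0.0269
0.055 71 0.0696 -0.0286 0.0256
0.06 82 0.0723 -0.0277 0.0278
0.065 77 0.072 -0.0279 0.027
0.07 133 0.0703 -0.0268 0.0257
c [0.50011478 0.26992731 0.05743561]
```

View pics/chute.png

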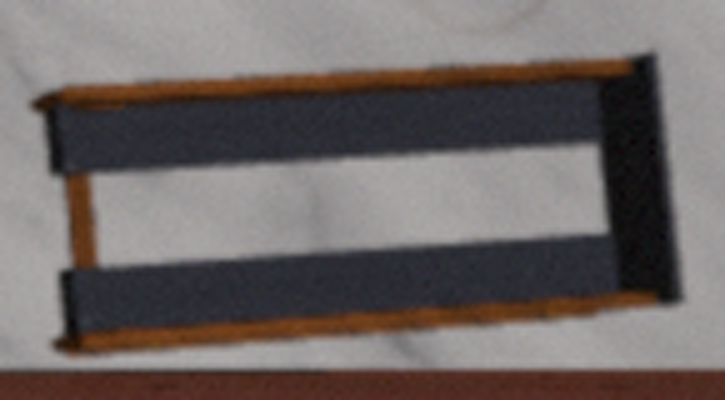

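Depth shows the raised end is at the +y end (y≈-0.115) and the stop is at y≈-0.348. The crop agrees: a dark stop wall at its right end and a slot down the middle. Next I'll fit the chute frame and work out the first move.

```bash
cat >> h.py <<'E'
def move(p,yaw,s=None):
    """cm/rad shift from current pose to TCP p, tool down with yaw"""
    s=s or status.observe(); A=R.from_euler('xyz',s['tool_rot']); B=R.from_euler('xyz',[-np.pi/2,0,yaw])
    print('shift cm',np.round(A.inv().apply(np.array(p)-s['tool_pos'])*100,2),'rot',np.round((A.inv()*B).as_rotvec(),3))
E
python3 - <<'E'
from h import *
W=np.load('topW.npy')
P=W[200:275,385:522].reshape(-1,3)
Q=P[(P[:,1]<-.14)&(P[:,1]>-.32)]
pred=lambda P,k:k[0]+k[1]*P[:,1]+k[2]*P[:,0]
k=np.array([.056+.14*.2035,.2035,0])
for _ in range(4):
    m=abs(Q[:,2]-pred(Q,k))<.005
    D=Q[m];k=np.linalg.lstsq(np.c_[np.ones(len(D)),D[:,1],D[:,0]],D[:,2],rcond=None)[0]
print('plane',k,np.degrees(np.arctan(np.hypot(k[1],k[2]))),'uphill az',np.degrees(np.arctan2(k[1],k[2])))
# deck outer and slot edges
for y in np.arange(-.32,-.12,.02):
    d=D[abs(D[:,1]-y)<.006]
    if len(d)<5: continue
    xs=np.sort(d[:,0]);g=np.diff(xs);i=g.argmax();ch=Q[(abs(Q[:,1]-y)<.006)&(Q[:,2]-pred(Q,k)>.018)]
    print(round(y,3),xs[0].round(4),xs[i].round(4),xs[i+1].round(4),xs[-1].round(4),'cheek',np.sort(ch[:,0])[[0,-1]].round(4) if len(ch)else '')
m=(abs(P[:,2]-pred(P,k))<.004)&(P[:,2]>.01);E_=P[m];print('deck y',np.sort(E_[:,1])[[0,5,20,-20,-5,-1]])
st=P[(P[:,2]-pred(P,k)>.012)&(P[:,1]<-.335)&(P[:,0]>.5)&(P[:,0]<.55)];print('stop',st.min(0),st.max(0))
move([.5165,.324,.12],np.radians(-106.8))
E
```

```text
plane [ 0.09284376  0.20258326 -0.0148202 ] 11.481971003397788 uphill az 94.18408191731795
-0.32 0.4777 0.5076 0.5455 0.5699 cheek [0.4788 0.5763]
-0.3 0.4835 0.5075 0.545 0.5693 cheek [0.4769 0.5738]
-0.28 0.4816 0.5053 0.5426 0.5681 cheek [0.475  0.5736]
-0.26 0.4737 0.5051 0.5409 0.5665 cheek [0.4748 0.5712]
-0.24 0.4794 0.503 0.54 0.5641 cheek [0.4728 0.5704]
-0.22 0.4773 0.5009 0.5378 0.5636 cheek [0.471  0.5682]
-0.2 0.4698 0.5007 0.5374 0.561 cheek [0.4709 0.5678]
-0.18 0.4753 0.4986 0.5351 0.5607 cheek [0.469 0.565]
-0.16 0.4658 0.4965 0.5346 0.5585 cheek [0.4671 0.5648]
-0.14 0.4733 0.4963 0.5324 0.5573 cheek [0.4653 0.5626]
deck y [-0.34988646 -0.34817626 -0.34703936 -0.11804106 -0.11368947 -0.1101618 ]
stop [ 0.50014358 -0.35840313  0.02645099] [ 0.54990921 -0.34360132  0.05334745]
shift cm [-60.44  10.71 -60.44] rot [ 0.001 -0.849 -0.001]
```

```bash
python3 -m pendant '[[[-60.4,3,-60.4,0,-0.849,0,9.1],[-60.4,3,-60.4,0,-0.849,0,9.1],[-60.4,3,-60.4,0,-0.849,0,9.1],[-60.4,3,-60.4,0,-0.849,0,9.1],[-60.4,3,-60.4,0,-0.849,0,9.1],[-60.4,3,-60.4,0,-0.849,0,9.1],[-60.4,3,-60.4,0,-0.849,0,9.1],[-60.4,3,-60.4,0,-0.849,0,9.1],[-60.4,3,-60.4,0,-0.849,0,9.1],[-60.4,3,-60.4,0,-0.849,0,9.1],[-60.4,3,-60.4,0,-0.849,0,9.1],[-60.4,3,-60.4,0,-0.849,0,9.1],[-60.4,3,-60.4,0,-0.849,0,9.1],[-60.4,3,-60.4,0,-0.849,0,9.1],[-60.4,3,-60.4,0,-0.849,0,9.1],[-60.4,3,-60.4,0,-0.849,0,9.1],[-60.4,3,-60.4,0,-0.849,0,9.1],[-60.4,3,-60.4,0,-0.849,0,9.1],[-60.4,3,-60.4,0,-0.849,0,9.1],[-60.4,3,-60.4,0,-0.849,0,9.1]]]'
python3 -c "
from h import *
move([.5165,.324,.019],np.radians(-106.8))"
```

```text
time: 2.1
tool_pos: [0.516, 0.322, 0.1962]
tool_rot: [-1.572, -0.001, -1.864]
contact_force: [0.2, 0.2, -0.4]
opening: 0.0911
shift cm [-0.23 17.72  0.  ] rot [ 0.001 -0.     0.001]
```

```bash
python3 -m pendant '[[[-0.2,4,0,0,0,0,9.1],[-0.2,8,0,0,0,0,9.1],[-0.2,12,0,0,0,0,9.1],[-0.2,14.5,0,0,0,0,9.1],[-0.2,16.5,0,0,0,0,9.1],[-0.2,17.6,0,0,0,0,9.1],[-0.2,17.6,0,0,0,0,9.1]]]'
python3 - <<'E'
from h import *
cap('scene','s2.png');cap('top','t2.png')
a=cv2.imread('pics/s2.png')[270:390,170:330];b=cv2.imread('pics/t2.png')[190:290,110:260]
cv2.imwrite('pics/pick.png',np.vstack([cv2.resize(a,(400,300)),cv2.resize(b,(400,266))]))
E
```

```text
time: 2.8
tool_pos: [0.5164, 0.3234, 0.0199]
tool_rot: [-1.573, -0.002, -1.865]
contact_force: [0.7, -0.8, -0.2]
opening: 0.091
```

View pics/pick.png

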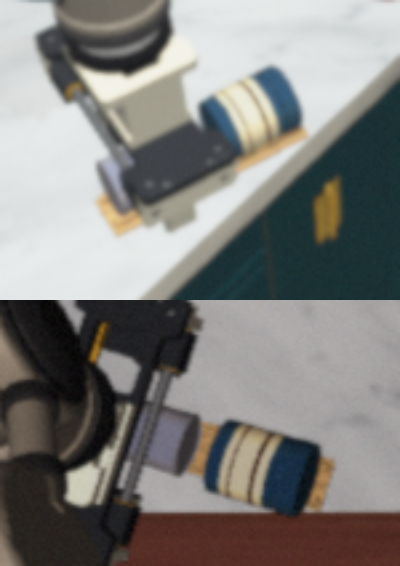

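The gripper straddles the slim tin in both views, and the wide tin has clearance. Next I'll close and lift.

```bash
python3 -m pendant '[[[0,0,0,0,0,0,4],[0,0,0,0,0,0,4],[0,0,0,0,0,0,4],[0,0,0,0,0,0,4],[0,0,0,0,0,0,4],[0,0,0,0,0,0,4],[0,0,0,0,0,0,4],[0,0,0,0,0,0,4],[0,-1,0,0,0,0,4],[0,-4,0,0,0,0,4],[0,-8,0,0,0,0,4],[0,-12,0,0,0,0,4],[0,-16,0,0,0,0,4],[0,-16,0,0,0,0,4]]]' 20
python3 -c "
from h import *
move([.518,-.195,.18],np.radians(-176))"
```

```text
time: 4.3
tool_pos: [0.5198, 0.3262, 0.1879]
tool_rot: [-1.562, 0.008, -1.864]
contact_force: [0.9, 0.0, -0.6]
opening: 0.0472
shift cm [49.96  0.52 14.88] rot [-0.003  1.208 -0.013]
```

```bash
python3 -c "
from h import *
W=np.load('topW.npy').reshape(-1,3)
P=W[(W[:,1]>.05)&(W[:,1]<.4)&(W[:,2]>.08)&(W[:,2]<.4)&(W[:,0]>.4)&(W[:,0]<.9)];print(P.min(0),P.max(0))
Q=P[P[:,0]<.63];print(len(Q),Q.max(0) if len(Q) else '')"

```

```text
[0.6440828  0.05014253 0.0800496 ] [0.76427444 0.39981087 0.15494159]
0
```

```bash
python3 -m pendant '[[[5,0.5,1.5,0,0.1,0,4],[9,0.5,2.7,0,0.2,0,4],[13,0.5,4,0,0.3,0,4],[17,0.5,5,0,0.4,0,4],[21,0.5,6.2,0,0.5,0,4],[25,0.5,7.4,0,0.6,0,4],[29,0.5,8.6,0,0.7,0,4],[33,0.5,9.8,0,0.8,0,4],[37,0.5,11,0,0.9,0,4],[41,0.5,12.2,0,1.0,0,4],[45,0.5,13.4,0,1.1,0,4],[48,0.5,14.3,0,1.16,0,4],[50,0.5,14.9,0,1.208,0,4],[50,0.5,14.9,0,1.208,0,4],[50,0.5,14.9,0,1.208,0,4],[50,0.5,14.9,0,1.208,0,4]]]'
python3 - <<'E'
from h import *
move([.518,-.195,.0535],np.radians(-176))
cap('scene','s3.png');cap('top','t3.png')
a=cv2.imread('pics/s3.png')[120:270,280:480];b=cv2.imread('pics/t3.png')[170:280,350:530]
cv2.imwrite('pics/place.png',np.vstack([cv2.resize(a,(400,300)),cv2.resize(b,(400,244))]))
E
```

```text
time: 5.9
tool_pos: [0.5151, -0.1957, 0.1755]
tool_rot: [-1.572, -0.001, -3.07]
contact_force: [0.2, -1.0, -0.9]
opening: 0.0476
shift cm [-0.3  12.2  -0.04] rot [0.001 0.002 0.001]
```

View pics/place.png

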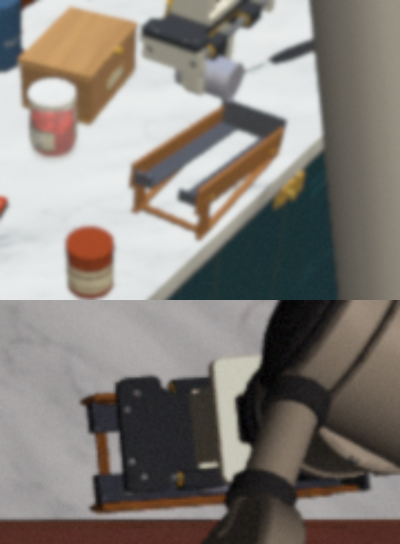

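The tin is held crosswise above the raised end of the chute, with the slot lined up in the top view. I'll lower it now.

```bash
python3 -m pendant '[[[-0.3,4,0,0,0,0,4],[-0.3,8,0,0,0,0,4],[-0.3,10.5,0,0,0,0,4],[-0.3,11.5,0,0,0,0,4],[-0.3,12.0,0,0,0,0,4],[-0.3,12.2,0,0,0,0,4],[-0.3,12.2,0,0,0,0,4]]]'

```

```text
time: 6.7
tool_pos: [0.5191, -0.1969, 0.055]
tool_rot: [-1.569, 0.002, -3.071]
contact_force: [0.2, -0.1, -1.3]
opening: 0.0479
```

```bash
python3 -m pendant '[[[0,0.1,0,0,0,0,4],[0,0.2,0,0,0,0,4],[0,0.3,0,0,0,0,4],[0,0.3,0,0,0,0,4]]]'

```

```text
time: 7.1
tool_pos: [0.5194, -0.1972, 0.0542]
tool_rot: [-1.568, 0.004, -3.072]
contact_force: [-5.9, 3.4, 19.8]
opening: 0.0475
```

```bash
python3 -m pendant '[[[0,0.15,0,0,0,0,4],[0,0.15,0,0,0,0,5.2],[0,0.15,0,0,0,0,5.6],[0,0.15,0,0,0,0,6.2],[0,0.15,0,0,0,0,6.8],[0,0.15,0,0,0,0,6.8],[0,0.15,0,0,0,0,6.8]]]'
python3 - <<'E'
from h import *
cap('scene','s4.png')
a=cv2.imread('pics/s4.png')[130:260,300:460]
cv2.imwrite('pics/rel.png',cv2.resize(a,(640,520),interpolation=2))
E
```

```text
time: 7.8
tool_pos: [0.5182, -0.1966, 0.049]
tool_rot: [-1.571, -0.0, -3.072]
contact_force: [-0.1, 0.5, -0.1]
opening: 0.0681
```

View pics/rel.png

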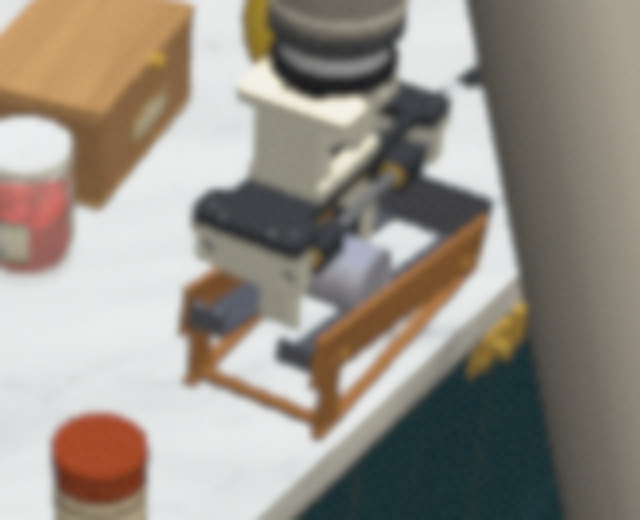

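The slim tin now lies free on the deck between the open fingers. I'll raise the gripper so it can roll.

```bash
python3 -m pendant '[[[0,-0.5,0,0,0,0,6.8],[0,-1,0,0,0,0,6.8],[0,-1.8,0,0,0,0,6.8],[0,-3,0,0,0,0,6.8],[0,-5,0,0,0,0,6.8],[0,-8,0,0,0,0,6.8],[0,-11,0,0,0,0,6.8],[0,-13.5,0,0,0,0,7.5],[0,-13.5,0,0,0,0,9.1]]]'
python3 -c "
from h import *
move([.4895,.235,.18],np.radians(-106.8))"
```

```text
time: 8.75
tool_pos: [0.5202, -0.1976, 0.1892]
tool_rot: [-1.566, 0.007, -3.072]
contact_force: [-0.3, 0.0, 1.1]
opening: 0.0788
shift cm [ 4.000e-02  7.100e-01 -4.337e+01] rot [-0.008 -1.208 -0.004]
```

```bash
python3 -m pendant '[[[0,0.5,-4,0,-0.1,0,9.1],[0,0.5,-8,0,-0.2,0,9.1],[0,0.5,-12,0,-0.32,0,9.1],[0,0.5,-16,0,-0.44,0,9.1],[0,0.5,-20,0,-0.56,0,9.1],[0,0.5,-24,0,-0.68,0,9.1],[0,0.5,-28,0,-0.8,0,9.1],[0,0.5,-32,0,-0.9,0,9.1],[0,0.5,-36,0,-1.0,0,9.1],[0,0.5,-40,0,-1.1,0,9.1],[0,0.5,-43.4,0,-1.208,0,9.1],[0,0.5,-43.4,0,-1.208,0,9.1],[0,0.5,-43.4,0,-1.208,0,9.1]]]'
python3 - <<'E'
from h import *
c=cap('scene','s5.png');d=cap('top','t5.png')
move([.4895,.235,.0245],np.radians(-106.8))
W=cloud(d)[195:275,380:525].reshape(-1,3)
pl=.0928+.2026*W[:,1]-.0148*W[:,0]
P=W[(W[:,2]-pl>.034)&(W[:,1]<-.12)&(W[:,0]>.485)&(W[:,0]<.565)];print('slim in chute',len(P),np.median(P,0),P.min(0),P.max(0))
a=cv2.imread('pics/s5.png')[150:370,170:440];b=cv2.imread('pics/t5.png')[190:290,120:530]
cv2.imwrite('pics/mid.png',np.vstack([cv2.resize(a,(480,391)),cv2.resize(b,(480,117))]))
E
```

```text
time: 10.05
tool_pos: [0.4875, 0.2366, 0.1789]
tool_rot: [-1.571, -0.001, -1.863]
contact_force: [0.4, -0.2, 0.7]
opening: 0.0912
shift cm [-0.02 15.46  0.17] rot [ 0.    -0.001  0.001]
slim in chute 807 [ 0.5233309  -0.32599598  0.06336964] [ 0.48621313 -0.3583008   0.04746609] [ 0.56372702 -0.30483012  0.07106215]
```

View pics/mid.png

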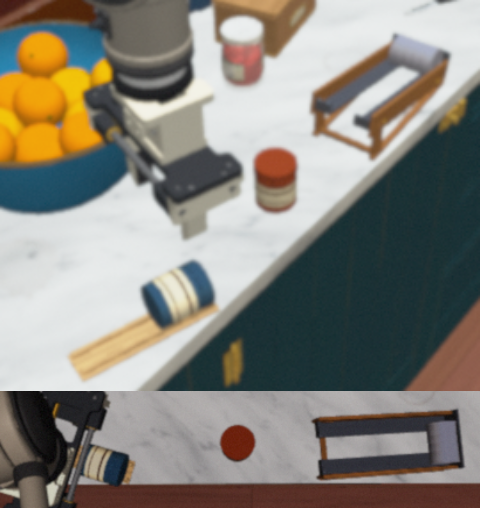

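The slim tin rests square against the stop at y≈-0.326, and the wide tin hasn't moved on the rest. I'll descend, close on the wide tin and lift it.

```bash
python3 -m pendant '[[[0,4,0.2,0,0,0,9.1],[0,8,0.2,0,0,0,9.1],[0,11,0.2,0,0,0,9.1],[0,13.5,0.2,0,0,0,9.1],[0,15,0.2,0,0,0,9.1],[0,15.4,0.2,0,0,0,9.1],[0,15.4,0.2,0,0,0,9.1]]]'
```

```text
time: 10.85
tool_pos: [0.4901, 0.2347, 0.025]
tool_rot: [-1.571, -0.001, -1.866]
contact_force: [0.3, 0.4, -0.0]
opening: 0.0909
```

```bash
python3 -m pendant '[[[0,0,0,0,0,0,5],[0,0,0,0,0,0,5],[0,0,0,0,0,0,5],[0,0,0,0,0,0,5],[0,0,0,0,0,0,5],[0,0,0,0,0,0,5],[0,0,0,0,0,0,5],[0,-1,0,0,0,0,5],[0,-4,0,0,0,0,5],[0,-8,0,0,0,0,5],[0,-12,0,0,0,0,5],[0,-16,0,0,0,0,5],[0,-16,0,0,0,0,5]]]' 20
python3 -c "
from h import *
move([.517,-.191,.18],np.radians(-176))"
```

```text
time: 12.15
tool_pos: [0.4926, 0.2367, 0.1914]
tool_rot: [-1.562, 0.006, -1.864]
contact_force: [0.8, -0.4, -1.9]
opening: 0.055
shift cm [40.25  1.03 14.67] rot [-0.004  1.208 -0.011]
```

```bash
python3 -m pendant '[[[4,0.5,1.5,0,0.1,0,5],[8,0.5,3,0,0.22,0,5],[12,0.5,4.4,0,0.35,0,5],[16,0.5,5.8,0,0.48,0,5],[20,0.5,7.3,0,0.6,0,5],[24,0.5,8.8,0,0.72,0,5],[28,0.5,10.2,0,0.85,0,5],[32,0.5,11.7,0,0.97,0,5],[36,0.5,13.1,0,1.08,0,5],[39,0.5,14.2,0,1.16,0,5],[40.3,0.5,14.7,0,1.208,0,5],[40.3,0.5,14.7,0,1.208,0,5],[40.3,0.5,14.7,0,1.208,0,5],[40.3,0.5,14.7,0,1.208,0,5]]]'
python3 - <<'E'
from h import *
move([.517,-.191,.061],np.radians(-176))
cap('scene','s6.png')
cv2.imwrite('pics/place2.png',cv2.resize(cv2.imread('pics/s6.png')[110:270,290:470],(540,480)))
E
```

```text
time: 13.55
tool_pos: [0.5142, -0.1908, 0.1801]
tool_rot: [-1.572, -0.001, -3.069]
contact_force: [-0.9, -0.0, -0.9]
opening: 0.0548
shift cm [-0.29 11.91  0.05] rot [0.001 0.003 0.001]
```

View pics/place2.png

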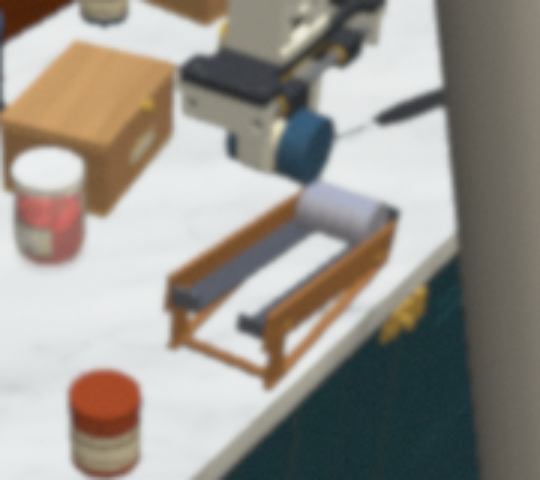

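The wide tin is held crosswise over the feed end and the slim tin is still at the stop. Lowering.

```bash
python3 -m pendant '[[[-0.2,4,0,0,0,0,5],[-0.2,8,0,0,0,0,5],[-0.2,10.5,0,0,0,0,5],[-0.2,11.4,0,0,0,0,5],[-0.2,11.7,0,0,0,0,5],[-0.2,11.9,0,0,0,0,5],[-0.2,11.9,0,0,0,0,5]]]'

```

```text
time: 14.3
tool_pos: [0.5171, -0.1926, 0.0625]
tool_rot: [-1.569, 0.002, -3.071]
contact_force: [0.6, -0.2, -1.1]
opening: 0.0547
```

```bash
python3 -m pendant '[[[0,0.1,0,0,0,0,5],[0,0.2,0,0,0,0,5],[0,0.25,0,0,0,0,5],[0,0.25,0,0,0,0,5]]]'

```

```text
time: 14.7
tool_pos: [0.5169, -0.1927, 0.0598]
tool_rot: [-1.57, 0.002, -3.072]
contact_force: [-1.2, 0.6, 5.3]
opening: 0.0547
```

Light contact at 5 N. I'll release, then raise.

```bash
python3 -m pendant '[[[0,0,0,0,0,0,5.7],[0,0,0,0,0,0,6.2],[0,0,0,0,0,0,6.8],[0,0,0,0,0,0,7.4],[0,0,0,0,0,0,7.4],[0,0,0,0,0,0,7.4],[0,-0.5,0,0,0,0,7.4],[0,-1,0,0,0,0,7.4],[0,-1.8,0,0,0,0,7.4],[0,-3,0,0,0,0,7.4],[0,-5,0,0,0,0,7.4],[0,-8,0,0,0,0,7.4],[0,-11,0,0,0,0,7.4],[0,-13,0,0,0,0,7.4],[0,-13,4,0,0,0,7.4],[0,-13,-4,0,0,0,7.4],[0,-13,-8,0,0,0,7.4],[0,-13,-12,0,0,0,7.4],[0,-13,-16,0,0,0,7.4],[0,-13,-20,0,0,0,7.4]]]'
python3 - <<'E'
from h import *
cap('scene','s7.png');d=cap('top','t7.png')
W=cloud(d)[195:275,380:525].reshape(-1,3)
pl=.0928+.2026*W[:,1]-.0148*W[:,0]
P=W[(W[:,2]-pl>.034)&(W[:,2]<.12)&(W[:,1]<-.12)&(W[:,0]>.485)&(W[:,0]<.565)]
for y in np.arange(-.36,-.14,.01):
    q=P[abs(P[:,1]-y)<.005]
    if len(q):print(round(y,2),len(q),q[:,2].max().round(4),q[:,0].min().round(3),q[:,0].max().round(3))
a=cv2.imread('pics/s7.png')[120:340,200:460];b=cv2.imread('pics/t7.png')[190:290,120:530]
cv2.imwrite('pics/end.png',np.vstack([cv2.resize(a,(480,406)),cv2.resize(b,(480,117))]))
E
```

```text
time: 16.7
tool_pos: [0.5018, 0.0094, 0.1899]
tool_rot: [-1.571, 0.001, -3.071]
contact_force: [1.0, -0.5, 0.1]
opening: 0.0738
-0.36 31 0.052 0.486 0.531
-0.35 90 0.0591 0.488 0.564
-0.34 121 0.0671 0.491 0.557
-0.33 178 0.0689 0.489 0.556
-0.32 216 0.0703 0.489 0.556
-0.31 161 0.065 0.49 0.556
-0.3 77 0.0808 0.491 0.558
-0.29 154 0.0868 0.491 0.558
-0.28 196 0.0885 0.491 0.558
-0.27 214 0.0895 0.491 0.558
-0.26 248 0.0856 0.489 0.558
-0.25 103 0.0779 0.491 0.557
```

View pics/end.png

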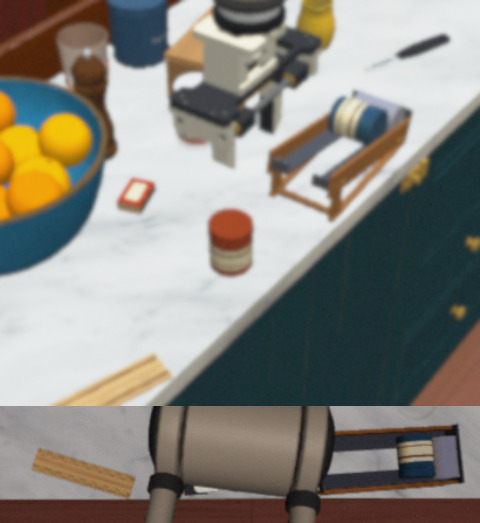

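The wide tin (y≈-0.273) rests against the slim tin (y≈-0.323) at the stop. Both lie square, the standing tin is upright where it was, and the gripper is clear of everything.

```bash
python3 -c "
from h import *
print(robot.hand_in())"
```

```text
the job is handed in; nothing more can be done
None
```

The job is done and handed in. Both tins are in the chute with the slim one against the stop, so it comes out first, and the wider one resting behind it. I set each tin in crosswise at the raised end, released it, and let it roll down before moving on.

- **Final positions:** the last depth check put the slim tin's centre at about y = -0.323 and the wider tin's at about y = -0.273. That matches the expected 50 mm spacing, and both lie square between the cheeks.
- **Standing tin:** the last picture shows it still upright where it was. I judged that by eye and did not measure it again.
- **Robot:** it took about 17 s of the 64 s. At the end the gripper was 0.19 m above the worktop, open and touching nothing.
- **Forces:** the highest reading was about 20 N at the wrist, when the slim tin was pressed briefly onto the deck before release. The wider tin went in at about 5 N.
- **Failed or disagreeing checks:** none of real size. The wider tin read 55 mm between the fingers against its nominal 57 mm, but the grip held without slipping.

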